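# Set the kitchen timer with its edge thumbwheel and start it

### The arm

A 7-joint arm with a two-finger parallel gripper is mounted at the origin on a cart in front of the work surface, level with it; the furniture and walls round the work are solid. World frame = base frame: x ahead of the robot, y to its left, z up, the work surface at z = 0. Lengths are in mm, angles in rad, forces in N, time in s.
With the tool pointing down it reaches from about 350 to 900 mm from the base axis. Payload 7.2 kg.
Tool frame: the origin (TCP) lies midway between the tips of the shut fingers; the grasp point (between the pads) lies 19 mm behind it; z points along the fingers, y is the line along which they close (so a half turn about z gives the same grasp; the last joint's range is limited). The gripper opens to 85 mm and grips with 20 to 120 N. Pads are 22 mm wide; open, the fingers measure 114 mm over their backs; the gripper's body (76 mm by 85 mm) begins 54 mm behind the grasp point. The pads swing forward as they close: fully open they stand 13 mm farther back than shut.
Start: joints at [-1.21, 0.411, -0.013, 1.596, 0.006, 1.134, -0.082], TCP at [259.872, 568.415, 231.297] pointing down, gripper open.
Joint ranges: [-2.95, 2.95], [-0.29, 1.99], [-1.47, 1.44], [0.14, 2.54], [-1.03, 4.17], [0.13, 1.85], [-2.86, 2.86]. Speed limits (rad/s): [2.39, 2.39, 3.01, 3.01, 3.14, 3.14, 3.14].

### API

Orientations are given as a rotation vector (axis times angle).
In Python, from rig import * gives the robot as it stands.
- The arm moves only by the tool send_rows, never from a script. Its argument "moves" is a list of rows, each a list of 4 numbers: the shift along the world's x, y, z in m, then the turn about the world's z in rad. In form: [[dx, dy, dz, spin], ...]. A call has 1 to 12 rows; each row shifts and turns the commanded pose from where the row before left it; what a row does not reach is not made up. A row lasts 1/8 s, in which the tool goes at most 62.5 mm and 10.7 degrees, less where a joint would pass 70% of its speed; a pose out of reach is approached as far as the arm can. A call with a gripper value outside its range is refused whole. "jaw" is the closure, from -1 (fully open) to 1 (shut), set as the call begins (left out, the last holds). The fingers move at their own pace and stop on an object; "squeeze" is the grip in N (left out, the last holds). Time passes only in rows, so rows that do not move let the fingers close. It gives the time, the measured TCP pose, the force, the opening and the grip force at its end, in the units of the state.
- get_obs(): the state, without advancing time (a new reading comes with each control period).
- camera(name): name is "scene" or "side" or "wrist"; returns a dict with "pixels" (480x640x3 uint8, red, green, blue), "K" (3x3 intrinsics, pixels), "R" (3x3) and "t" (3): a world point X has camera coordinates R X + t; the wrist camera has in their place "hand_eye" (4x4, takes a point from camera to tool coordinates, whose origin is the TCP and whose axes are the flange's). Camera axes: x right, y down, z forward; pixel columns grow to the right and rows downward; lengths in mm; the calibration is good to about 2 mm. A picture is of the moment at which its call begins: read the wrist's pose just before it. There is no depth.
- finish_job(): hands the job in; it is judged then, once.
The state is a dict: "time_s": time; "q": joint angles; "qvel": joint speeds; "joint_efforts": joint torques, N m; "ee_pos": TCP position; "ee_rot": TCP orientation; "contact_force": force on the tool from outside, world axes, zero at the start; "wrist_torque": the same for the moment, N m; "gripper_width": finger opening in mm; "grip_force": force on a finger pad.
Only numpy, scipy, OpenCV 4.12 (cv2) and the standard library are available. Lean on these libraries where they do the work, as an engineer would, in place of code of your own. Each camera call takes 0.05 s, during which the arm holds its last target. There are 200 camera calls.

### The job

Set the kitchen timer on the board: with a fingertip, gently roll its black thumbwheel (top away from you) until the green mark on the wheel's rim is on top, between the two orange arrows, and take the finger off. Then press the orange start button well down and let it come up again, the green mark staying on top. Never push on the timer with more than 10 N, and leave the mug, the salt jar and the glass shaker standing where they are.

Things in the scene. Friction and masses are not known exactly. Their poses are not given: they have to be found in the camera images.
- timer: White kitchen timer, 150 (x) x 120 (y) x 42 mm, fixed on a wooden board whose top is at z 0.056; origin at the centre of its underside, z up, x away from the robot at yaw 0. On its flat top (the deck, 42 mm up): black thumbwheel at x -5, y +36 mm; blank display in a frame 98 (x) x 28 mm, 2.5 mm high, at y -2 mm; orange button at x +25, y -40 mm.
- wheel_slot (a point): Deck point straight above the axle of the thumbwheel (black, ribbed, radius 22 mm, 16 mm wide, axle along timer y). Only its crown is out of the slot, 3 to 14 mm above this point: different each time, not measured, to be found by touch. It is sprung: it gives 3 mm down, 1 N at first touch, 4 N more per mm, then hard. Under about 3 N a finger slips; 4 to 7 N rolls it well.
- timer_wheel (a joint): Wheel angle, rad, -4.2 to 1.5; grows as the crown moves along timer +x. 0: the green mark (8 mm long on the rim) is right on top, between the arrows; within 0.2 is set. It starts between -3.6 and -1.2 (black on top); past 0.2 red is on top: roll back. Turning takes 2 N at the rim; it stays where left. 22 mm rolled = 1 rad. Slide a flat tip along x over the crown, about 16 mm a stroke.
- button_top (a point): Top centre of the round orange start button, 26 mm across, standing 12 mm above the deck. It is pressed straight down.
- timer_button (a joint): Travel of the start button in m, 0 up to 0.008 fully down (sprung, 0.8 N per mm, 6.4 N at the bottom, then hard). 0.003 counts as pressed.
- mug: Blue mug, 89 x 126 x 97 mm, loose, left of the timer; origin at the centre of its underside.
- salt: Salt jar with black cap, 41 mm across, 105 mm high, loose, right of and behind the timer; origin at the centre of its underside.
- mill: Small glass shaker with grey top, 44 mm across, 90 mm high, loose, right of and behind the timer; origin at the centre of its underside.

How it is judged (in metres and radians):
On the way, in this order (a step that is already met when the one before it is completed fails the run):
1. the green mark is on top and the fingers are off the timer (value of joint timer_wheel between -0.2 and 0.2 rad and contact force between the fingers and timer below 0.2 N), for 0.2 s.
2. the start button is pressed at least 3 mm down with the green mark on top (value of joint timer_button above 0.003 m and value of joint timer_wheel between -0.2 and 0.2 rad), for 0.05 s.
At the end, for the whole second after the job is handed in: The wheel's green mark is on top (wheel angle within 0.2 rad of 0), the start button is up again (within 1 mm), and the mug, salt jar and shaker are within 20 mm of where they began (value of joint timer_wheel between -0.2 and 0.2 rad and value of joint timer_button below 0.001 m and distance of each of mug, salt, mill from where it was at the start of the episode below 0.02 m); the robot touches nothing.
It fails at once if the robot pushes on the timer with more than 10 N (contact force between any of the fingers, the arm and timer above 10 N).
It fails at once if a bystander is tipped or shoved (distance of any of mug, salt, mill from where it was at the start of the episode above 0.02 m or angle between any of mug, salt, mill's own z axis and vertical above 0.35 rad).
It also fails if it takes over 56 s, if anything falls off the work surface, if the arm or the gripper's body presses on something with over 40 N, if the wrist force passes 120 N, or if a joint passes its speed limit or range.

## Working session

There is one attempt and no reset: what is moved stays moved. The work goes in short steps, Python scripts to look and compute and a tool call to move; the robot and the scene stay as the last step left them, time stands still between calls to the robot, and variables do not carry over. Pictures are saved under pics/ and viewed, at most 12 in all, crops included, and the job is handed in when it is done.

Besides the shell and the picture viewer there is one more tool, called after ">>>" as a command line: name --pt "numbers of a row" for each row, then --argument value for the rest. send_rows: Moves the arm, as the interface text tells. Its arguments: {"type":"object","properties":{"moves":{"type":"array"},"jaw":{"type":"number"},"squeeze":{"type":"number"}},"required":["moves"]}

```bash
mkdir -p pics; ls; python3 - <<'E'
from rig import *
import cv2
o=get_obs();print(o)
for n in ("scene","side"):
    c=camera(n);cv2.imwrite(f"pics/{n}0.png",c["pixels"][:,:,::-1]);print(n,c["K"],c["R"],c["t"])
E
```

```text
pics
{'time_s': 0.0, 'q': array([-1.21020853,  0.41190062, -0.01269806,  1.59702784,  0.00558274,
        1.13429895, -0.08220758]), 'qvel': array([-0.00035553, -0.00138131,  0.00110371,  0.00030471, -0.00064672,
       -0.00083028,  0.00084972]), 'joint_efforts': array([ 6.34270564e-04, -6.00638008e+01,  6.82187229e-01, -2.99399757e+01,
        1.38087000e-02,  1.06102924e-02,  1.72952161e-05]), 'ee_pos': array([259.69278575, 567.95787993, 230.45932336]), 'ee_rot': array([-6.68344133e-01, -3.06943241e+00,  2.48398335e-03]), 'contact_force': array([0.16527894, 0.27100969, 0.01714486]), 'wrist_torque': array([0.01465003, 0.00508048, 0.02709466]), 'grip_force': 0.0, 'gripper_width': 85.24354232589577}
scene [[475.30297396   0.         317.45938455]
 [  0.         475.30297396 241.06357178]
 [  0.           0.           1.        ]] [[ 0.85641069 -0.51626543 -0.00554453]
 [-0.37587551 -0.61608975 -0.69220735]
 [ 0.3539468   0.59489782 -0.72167738]] [-431.2317122   411.71771074  678.94620821]
side [[505.57328986   0.         316.70171163]
 [  0.         505.57328986 249.43163642]
 [  0.           0.           1.        ]] [[ 0.57989973 -0.81468643 -0.00152557]
 [-0.69132828 -0.49110006 -0.52998673]
 [ 0.43102378  0.30839383 -0.84800457]] [-230.22042356  537.21779214  749.14127887]
```

View pics/scene0.png

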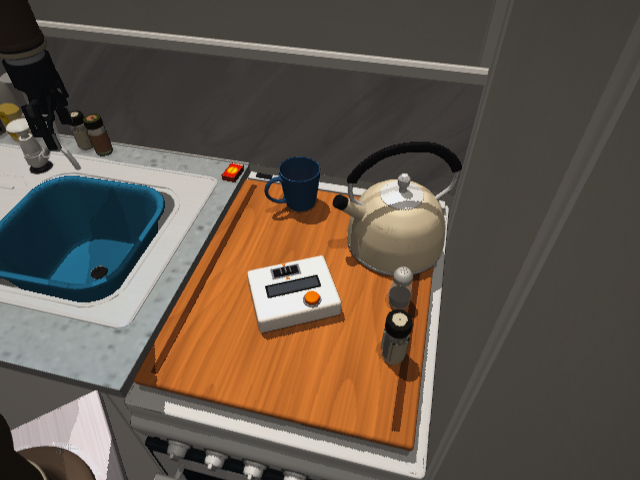

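View pics/side0.png

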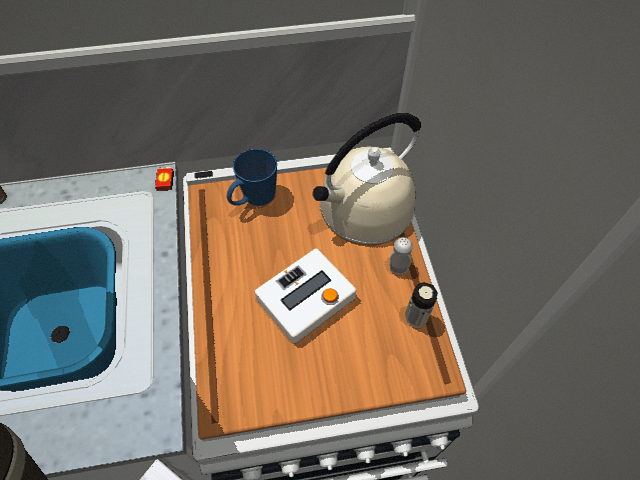

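The scene view shows the timer at about (294,292) with its button at (312,298) and wheel at (286,270). In the side view the button is at (330,296) and the wheel at (290,276). I'll zoom in on the timer in both.

```bash
python3 - <<'E'
import cv2,numpy as np
a=cv2.imread("pics/scene0.png")[245:345,240:350];b=cv2.imread("pics/side0.png")[240:350,250:360]
f=lambda i:cv2.resize(i,(400,int(400*i.shape[0]/110)),interpolation=cv2.INTER_CUBIC)
a,b=f(a),f(b);h=max(len(a),len(b));o=np.zeros((h,800,3),np.uint8);o[:len(a),:400]=a;o[:len(b),400:]=b
cv2.imwrite("pics/crop.png",o)
E
```

```text
(no output)
```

View pics/crop.png

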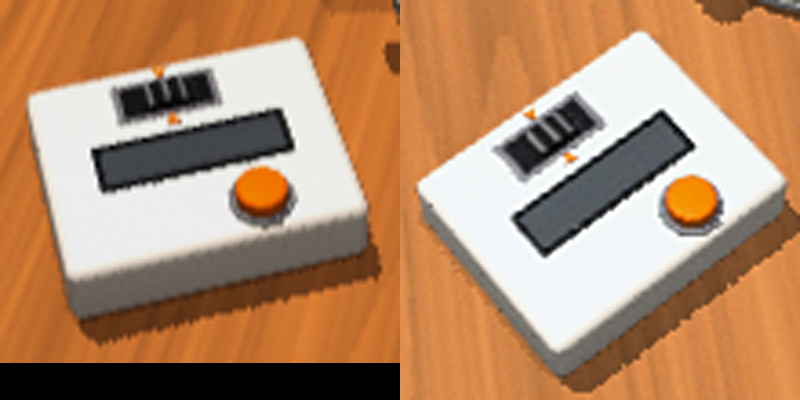

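The crops show the display frame corners, the arrows and the button clearly. I'll fit the timer pose from them.

```bash
cat > fit.py <<'E'
import numpy as np
from scipy.optimize import least_squares
C={"scene":(475.303,317.459,241.064,[[ 0.85641069,-0.51626543,-0.00554453],[-0.37587551,-0.61608975,-0.69220735],[0.3539468,0.59489782,-0.72167738]],[-431.2317122,411.71771074,678.94620821],(240,245,0)),
"side":(505.573,316.702,249.432,[[0.57989973,-0.81468643,-0.00152557],[-0.69132828,-0.49110006,-0.52998673],[0.43102378,0.30839383,-0.84800457]],[-230.22042356,537.21779214,749.14127887],(250,240,400))}
M=np.array([[-49,12,44.5],[49,12,44.5],[49,-16,44.5],[-49,-16,44.5],[25,-40,54],[-75,60,41],[75,60,41],[75,-60,41],[-75,-60,41]],float)
P={"scene":[(93,150),(282,109),(294,148),(103,192),(262,188),(28,95),(300,38),(367,212),(68,278)],
"side":[(513,216),(665,110),(694,148),(545,256),(691,199),(418,185),(640,30),(787,188),(555,350)]}
def proj(n,W):
    f,cx,cy,R,t,o=C[n];q=W@np.array(R).T+t
    return np.c_[f*q[:,0]/q[:,2]+cx,f*q[:,1]/q[:,2]+cy]
def world(p,m):
    c,s=np.cos(p[2]),np.sin(p[2]);return m@np.array([[c,s,0],[-s,c,0],[0,0,1]])+[p[0],p[1],56]
def res(p,names):
    r=[]
    for n in names:
        o=C[n][5];u=np.array(P[n],float);u=np.c_[(u[:,0]-o[2]+.5)/3.636+o[0]-.5,(u[:,1]+.5)/3.636+o[1]-.5]
        r.append(proj(n,world(p,M))-u)
    return np.vstack(r)
if __name__=="__main__":
  for ns in (["scene"],["side"],["scene","side"]):
    s=least_squares(lambda p:res(p,ns).ravel(),[600,0,0.0],x_scale=[100,100,1],loss="soft_l1")
    print(ns,s.x,np.abs(res(s.x,ns)).max(1).round(1))
  print(world(s.x,np.array([[-5,36,42],[25,-40,54.],[-49,36,42],[39,36,42]])))
  # bystander bases
  for n,ps in {"scene":[(300,208),(396,360),(400,303)],"side":[(258,203),(417,325),(400,272)]}.items():
    f,cx,cy,R,t,o=C[n];R=np.array(R);c=-R.T@t
    for u in ps:
      d=R.T@[(u[0]-cx)/f,(u[1]-cy)/f,1];print(n,u,(c+d*(56-c[2])/d[2]).round())
E
python3 fit.py
```

```text
['scene'] [ 5.18715381e+02  1.10709915e+02 -2.73625714e-01] [0.6 0.3 0.7 0.3 0.5 1.3 1.4 1.8 1.3]
['side'] [ 5.16956050e+02  1.10895840e+02 -2.78946875e-01] [1.1 0.5 1.1 0.5 0.2 1.9 1.3 1.7 2.2]
['scene', 'side'] [ 5.17874326e+02  1.10823892e+02 -2.76763593e-01] [1.1 0.5 0.8 0.8 0.5 1.6 1.1 1.3 1.4 0.7 0.3 1.4 0.2 0.5 1.5 1.6 2.  1.9]
[[522.90138051 146.82012428  98.        ]
 [530.99319272  65.51500405 110.        ]
 [480.57580919 158.84285326  98.        ]
 [565.22695183 134.7973953   98.        ]]
scene (300, 208) [655. 326.  56.]
scene (396, 360) [605. -89.  56.]
scene (400, 303) [684.   2.  56.]
side (258, 203) [644. 329.  56.]
side (417, 325) [594. -86.  56.]
side (400, 272) [673.  -4.  56.]
```

>>> send_rows --pt "0 0 0.04 0" --pt "0.02 -0.035 0.02 0.01" --pt "0.024 -0.038 0 0.015" --pt "0.024 -0.038 0 0.015" --pt "0.024 -0.038 0 0.015" --pt "0.024 -0.038 0 0.015" --pt "0.024 -0.038 0 0.015" --pt "0.024 -0.038 0 0.015" --pt "0.024 -0.038 0 0.015" --pt "0.024 -0.038 0 0.015" --pt "0.024 -0.038 0 0.015" --pt "0.02 -0.035 0 0.008" --jaw 1 --squeeze 20

```text
time_s: 1.6
ee_pos: [516.4, 154.8, 291.0]
ee_rot: [-0.432, -3.111, 0.001]
contact_force: [0.0, 0.8, -0.9]
gripper_width: -0.0
grip_force: 0.0
```

>>> send_rows --pt "0.003 -0.004 -0.04 0" --pt "0.0035 -0.004 -0.04 0" --pt "0 0 -0.04 0" --pt "0 0 -0.025 0" --pt "0 0 0 0" --pt "0 0 0 0" --pt "0 0 0 0"

```text
time_s: 2.48
ee_pos: [523.2, 148.7, 147.6]
ee_rot: [0.431, 3.11, 0.002]
contact_force: [0.7, 0.4, 0.2]
gripper_width: 0.0
grip_force: 0.0
```

```bash
python3 - <<'E'
from rig import *
import cv2,numpy as np
o=get_obs();print(o["ee_pos"],o["contact_force"])
a=camera("scene")["pixels"][205:305,230:340,::-1];b=camera("side")["pixels"][195:305,240:350,::-1]
w=camera("wrist");np.set_printoptions(suppress=True,precision=3);print(w["hand_eye"],w["K"])
f=lambda i,s=(400,300):cv2.resize(i,s,interpolation=cv2.INTER_CUBIC)
cv2.imwrite("pics/w1.png",w["pixels"][:,:,::-1]);cv2.imwrite("pics/ab1.png",np.hstack([f(a,(400,364)),f(b,(400,364))]))
E
```

```text
[523.1786268  148.71891309 147.63774751] [0.65304613 0.43936599 0.21138161]
[[  -0.001   -0.961   -0.276   70.062]
 [   1.      -0.001   -0.       0.304]
 [  -0.      -0.276    0.961 -142.564]
 [   0.       0.       0.       1.   ]] [[330.618   0.    318.861]
 [  0.    330.618 240.332]
 [  0.      0.      1.   ]]
```

View pics/w1.png

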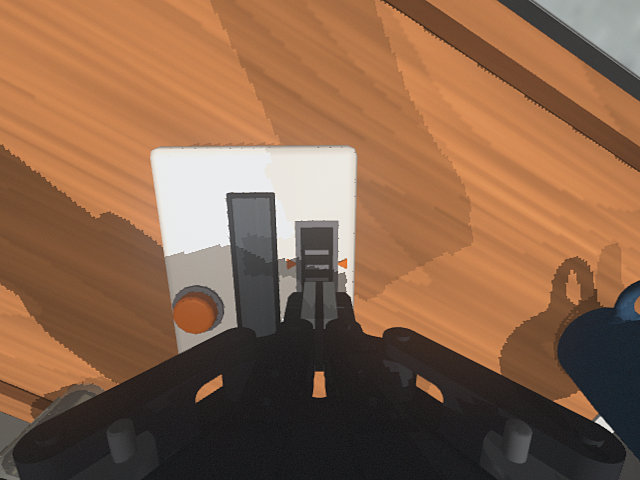

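View pics/ab1.png

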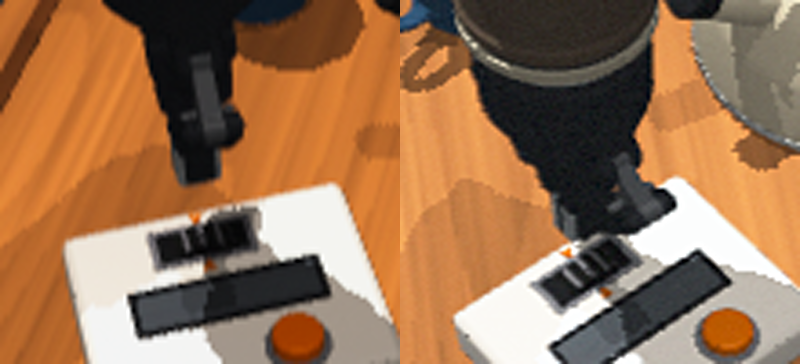

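The wrist view shows the wheel at about (318,262), with the arrows at (291,264) and (343,264), in line with the fingertips. I'll work out the wheel and button positions from this view.

```bash
cat > wr.py <<'E'
import numpy as np
from scipy.spatial.transform import Rotation as Ro
H=np.array([[-0.001,-.961,-.276,70.062],[1,-.001,0,.304],[0,-.276,.961,-142.564]])
def w2w(p,rv,u,z):
    d=H[:,:3]@[(u[0]-318.861)/330.618,(u[1]-240.332)/330.618,1]
    R=Ro.from_rotvec(rv).as_matrix();c=R@H[:,3]+p;d=R@d
    return c+d*(z-c[2])/d[2]
E
python3 - <<'E'
from wr import *
p=[523.18,148.72,147.64];rv=[.431,3.11,.002]
for u,z in [((317,264),98),((291,264),98),((343,264),98),((195,313),110),((228,193),100.5),((273,193),100.5)]:print(u,w2w(p,rv,u,z).round(1))
from fit import world
print(world([517.9,110.8,-.2768],np.array([[49,-16,44.5],[49,12,44.5]])))
E
```

```text
(317, 264) [523.4 147.8  98. ]
(291, 264) [519.  132.4  98. ]
(343, 264) [527.8 163.3  98. ]
(195, 313) [529.3  69.4 110. ]
(228, 193) [467.  110.9 100.5]
(273, 193) [474.  135.7 100.5]
[[560.66234608  82.01837812 100.5       ]
 [568.3141542  108.95255404 100.5       ]]
```

>>> send_rows --pt "-0.0067 0.0005 -0.02 0" --pt "0 0 -0.01 0" --pt "0 0 0 0" --pt "0 0 0 0"

```text
time_s: 3.12
ee_pos: [516.2, 149.0, 116.8]
ee_rot: [0.432, 3.111, 0.0]
contact_force: [-0.8, 0.1, -0.7]
gripper_width: 0.1
grip_force: 0.0
```

>>> send_rows --pt "0 0 -0.001 0" --pt "0 0 -0.001 0" --pt "0 0 0 0" --pt "0 0 0 0"

```text
time_s: 3.62
ee_pos: [515.7, 148.9, 114.3]
ee_rot: [0.432, 3.112, 0.0]
contact_force: [0.8, 0.3, 0.5]
gripper_width: -0.3
grip_force: 0.0
```

>>> send_rows --pt "0 0 -0.001 0" --pt "0 0 0 0" --pt "0 0 0 0"

```text
time_s: 4.0
ee_pos: [515.7, 148.9, 113.3]
ee_rot: [-0.432, -3.112, -0.0]
contact_force: [-0.3, 0.1, -0.2]
gripper_width: 0.1
grip_force: 0.0
```

>>> send_rows --pt "0 0 -0.001 0" --pt "0 0 0 0" --pt "0 0 0 0"

```text
time_s: 4.38
ee_pos: [515.7, 148.9, 112.3]
ee_rot: [-0.432, -3.112, -0.0]
contact_force: [0.1, 0.7, 0.4]
gripper_width: -0.3
grip_force: 0.0
```

>>> send_rows --pt "0 0 -0.0007 0" --pt "0 0 0 0" --pt "0 0 0 0"

```text
time_s: 4.75
ee_pos: [515.7, 148.9, 111.6]
ee_rot: [-0.432, -3.112, -0.0]
contact_force: [0.3, -0.3, -0.6]
gripper_width: -0.2
grip_force: 0.0
```

>>> send_rows --pt "0 0 -0.001 0" --pt "0 0 0 0" --pt "0 0 0 0"

```text
time_s: 5.12
ee_pos: [515.7, 148.9, 110.6]
ee_rot: [-0.432, -3.112, -0.0]
contact_force: [-0.7, 0.1, -0.5]
gripper_width: -0.0
grip_force: 0.0
```

>>> send_rows --pt "0 0 -0.0007 0" --pt "0 0 0 0" --pt "0 0 0 0"

```text
time_s: 5.5
ee_pos: [515.7, 148.9, 109.9]
ee_rot: [-0.432, -3.112, -0.0]
contact_force: [0.4, 0.1, -0.1]
gripper_width: 0.2
grip_force: 0.0
```

>>> send_rows --pt "0 0 -0.001 0" --pt "0 0 0 0" --pt "0 0 0 0"

```text
time_s: 5.88
ee_pos: [515.7, 148.9, 108.9]
ee_rot: [-0.432, -3.112, -0.0]
contact_force: [-0.3, -0.1, 0.3]
gripper_width: 0.1
grip_force: 0.0
```

>>> send_rows --pt "0 0 -0.0007 0" --pt "0 0 0 0" --pt "0 0 0 0"

```text
time_s: 6.25
ee_pos: [515.7, 148.9, 108.2]
ee_rot: [-0.432, -3.112, -0.0]
contact_force: [-0.4, 0.3, -0.4]
gripper_width: 0.0
grip_force: 0.0
```

>>> send_rows --pt "0 0 -0.001 0" --pt "0 0 0 0" --pt "0 0 0 0"

```text
time_s: 6.62
ee_pos: [515.7, 148.9, 107.2]
ee_rot: [0.432, 3.112, 0.0]
contact_force: [-0.1, -0.7, -0.1]
gripper_width: -0.2
grip_force: 0.0
```

>>> send_rows --pt "0 0 -0.0007 0" --pt "0 0 0 0" --pt "0 0 0 0"

```text
time_s: 7.0
ee_pos: [515.7, 148.9, 106.5]
ee_rot: [0.432, 3.112, 0.0]
contact_force: [0.6, 0.3, 0.3]
gripper_width: 0.2
grip_force: 0.0
```

>>> send_rows --pt "0 0 -0.001 0" --pt "0 0 0 0" --pt "0 0 0 0"

```text
time_s: 7.38
ee_pos: [515.7, 148.9, 105.5]
ee_rot: [-0.432, -3.112, -0.0]
contact_force: [-0.5, -1.7, -0.1]
gripper_width: -0.2
grip_force: 0.0
```

>>> send_rows --pt "0 0 -0.0007 0" --pt "0 0 0 0" --pt "0 0 0 0"

```text
time_s: 7.75
ee_pos: [515.7, 148.9, 104.8]
ee_rot: [0.432, 3.112, 0.0]
contact_force: [-0.5, -0.8, 0.0]
gripper_width: 0.1
grip_force: 0.0
```

>>> send_rows --pt "0 0 -0.001 0" --pt "0 0 0 0" --pt "0 0 0 0"

```text
time_s: 8.12
ee_pos: [515.7, 149.0, 103.9]
ee_rot: [0.432, 3.112, 0.0]
contact_force: [-0.2, -0.1, 0.4]
gripper_width: -0.3
grip_force: 0.4
```

>>> send_rows --pt "0 0 -0.0007 0" --pt "0 0 0 0" --pt "0 0 0 0"

```text
time_s: 8.5
ee_pos: [515.8, 149.0, 103.2]
ee_rot: [0.432, 3.112, 0.0]
contact_force: [-1.5, -0.3, 2.8]
gripper_width: -0.1
grip_force: 1.5
```

>>> send_rows --pt "0 0 -0.0005 0" --pt "0 0 0 0" --pt "0 0 0 0"

```text
time_s: 8.88
ee_pos: [515.8, 149.0, 102.7]
ee_rot: [0.432, 3.112, 0.0]
contact_force: [-1.4, -0.3, 5.3]
gripper_width: 0.1
grip_force: 2.4
```

>>> send_rows --pt "0.0019 -0.0005 0 0" --pt "0.0019 -0.0006 0 0" --pt "0.0019 -0.0005 0 0"

```text
time_s: 9.25
ee_pos: [521.0, 147.5, 102.5]
ee_rot: [-0.431, -3.111, -0.0]
contact_force: [-2.1, 0.5, 5.5]
gripper_width: 0.2
grip_force: 2.7
```

>>> send_rows --pt "0.0019 -0.0005 0 0" --pt "0.0019 -0.0006 0 0" --pt "0.0019 -0.0005 0 0" --pt "0.0019 -0.0005 0 0" --pt "0.0019 -0.0005 0 0" --pt "0 0 0 0"

```text
time_s: 10.0
ee_pos: [530.8, 144.8, 102.6]
ee_rot: [-0.432, -3.111, -0.0]
contact_force: [-2.1, -0.7, 5.5]
gripper_width: -0.1
grip_force: 2.5
```

>>> send_rows --pt "0 0 0.006 0" --pt "0 0 0.002 0" --pt "-0.0077 0.0021 0 0" --pt "-0.0077 0.0021 0.03 0" --pt "0 0 0 0"

```text
time_s: 10.62
ee_pos: [515.7, 149.6, 142.1]
ee_rot: [0.431, 3.11, 0.003]
contact_force: [0.4, 0.1, 0.5]
gripper_width: 0.4
grip_force: 0.0
```

```bash
python3 - <<'E'
from rig import *
import cv2
w=camera("wrist")["pixels"][200:300,270:370,::-1]
cv2.imwrite("pics/w2.png",cv2.resize(w,(500,500),interpolation=cv2.INTER_CUBIC))
E
```

```text
(no output)
```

View pics/w2.png

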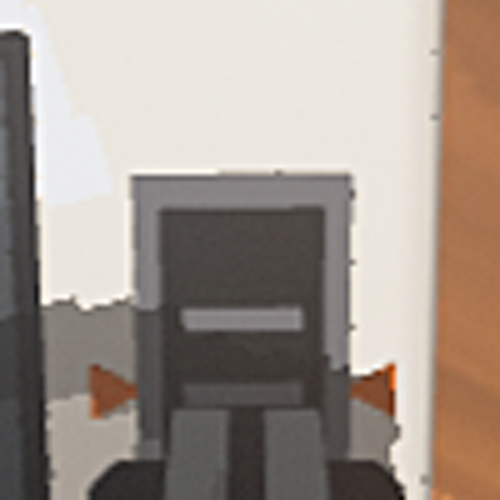

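After the first stroke the wrist crop shows only black crown and grey ribs, with no green in view yet. On to the next stroke.

>>> send_rows --pt "0 0 -0.03 0" --pt "0 0 -0.004 0" --pt "0 0 0 0" --pt "0 0 0 0" --pt "0 0 -0.003 0" --pt "0 0 0 0" --pt "0 0 0 0"

```text
time_s: 11.55
ee_pos: [515.8, 149.0, 103.9]
ee_rot: [0.432, 3.111, 0.001]
contact_force: [-0.8, 0.3, 1.2]
gripper_width: -0.2
grip_force: 0.3
```

>>> send_rows --pt "0 0 -0.001 0" --pt "0 0 0 0" --pt "0 0 0 0"

```text
time_s: 11.92
ee_pos: [515.8, 149.0, 102.9]
ee_rot: [0.432, 3.111, 0.001]
contact_force: [1.4, 0.1, 4.1]
gripper_width: -0.1
grip_force: 2.1
```

>>> send_rows --pt "0 0 -0.0002 0" --pt "0.0019 -0.0005 0 0" --pt "0.0019 -0.0006 0 0" --pt "0.0019 -0.0005 0 0" --pt "0.0019 -0.0005 0 0" --pt "0.0019 -0.0006 0 0" --pt "0.0019 -0.0005 0 0" --pt "0.0019 -0.0005 0 0" --pt "0.0019 -0.0005 0 0" --pt "0 0 0 0"

```text
time_s: 13.18
ee_pos: [530.3, 145.0, 102.4]
ee_rot: [-0.432, -3.111, -0.0]
contact_force: [-2.0, 1.2, 6.5]
gripper_width: -0.0
grip_force: 2.8
```

>>> send_rows --pt "0 0 0.006 0" --pt "0 0 0.002 0" --pt "-0.0076 0.0021 0 0" --pt "-0.0076 0.0021 0.03 0" --pt "0 0 0 0"

```text
time_s: 13.8
ee_pos: [515.6, 149.6, 141.9]
ee_rot: [0.431, 3.11, 0.003]
contact_force: [1.1, 0.7, 0.9]
gripper_width: 0.1
grip_force: 0.0
```

```bash
cat > look.py <<'E'
from rig import *
from wr import w2w
import cv2,numpy as np,sys
o=get_obs();w=camera("wrist")["pixels"][:,:,::-1].copy()
h=cv2.cvtColor(w,cv2.COLOR_BGR2HSV).astype(int)
for nm,m in (("green",(h[...,0]>40)&(h[...,0]<85)),("red",(h[...,0]<5)|(h[...,0]>172))):
    m=m&(h[...,1]>90)&(h[...,2]>40);m[:200]=0;m[330:]=0;m[:,:290]=0;m[:,350:]=0
    y,x=np.nonzero(m);print(nm,len(y),(x.mean(),y.mean(),y.min(),y.max()) if len(y) else "")
    if len(y) and nm=="green":
        c=w2w(o["ee_pos"],o["ee_rot"],(x.mean(),y.mean()),102.)
        for a in range(6):   # iterate on rim: wheel axle z=103.7-22
            s=(c[:2]-[523.2,147.3])@[.962,-.273];s=np.clip(s,-21,21);th=np.arcsin(s/22);c=w2w(o["ee_pos"],o["ee_rot"],(x.mean(),y.mean()),81.7+22*np.cos(th))
        print("angle",th)
cv2.imwrite("pics/%s.png"%sys.argv[1],cv2.resize(w[200:300,270:370],(500,500),interpolation=cv2.INTER_CUBIC))
E
python3 look.py w3
```

```text
green 0 
red 0
```

>>> send_rows --pt "0 0 -0.03 0" --pt "0 0 -0.004 0" --pt "0 0 0 0" --pt "0 0 0 0" --pt "0 0 -0.003 0" --pt "0 0 0 0" --pt "0 0 -0.0009 0" --pt "0 0 0 0" --pt "0 0 0 0"

```text
time_s: 14.98
ee_pos: [515.9, 149.1, 102.9]
ee_rot: [0.432, 3.111, 0.001]
contact_force: [1.2, -0.3, 4.6]
gripper_width: -0.2
grip_force: 2.1
```

>>> send_rows --pt "0.0019 -0.0005 0 0" --pt "0.0019 -0.0006 0 0" --pt "0.0019 -0.0005 0 0" --pt "0.0019 -0.0005 0 0" --pt "0.0019 -0.0006 0 0" --pt "0.0019 -0.0005 0 0" --pt "0.0019 -0.0005 0 0" --pt "0.0019 -0.0005 0 0" --pt "0 0 0 0"

```text
time_s: 16.1
ee_pos: [530.5, 145.0, 102.5]
ee_rot: [-0.431, -3.111, -0.0]
contact_force: [-0.8, 0.9, 5.5]
gripper_width: 0.1
grip_force: 2.6
```

>>> send_rows --pt "0 0 0.006 0" --pt "0 0 0.002 0" --pt "-0.0076 0.0021 0 0" --pt "-0.0076 0.0021 0.03 0" --pt "0 0 0 0"

```text
time_s: 16.73
ee_pos: [515.6, 149.6, 142.0]
ee_rot: [0.431, 3.11, 0.003]
contact_force: [0.4, 1.0, -0.6]
gripper_width: 0.4
grip_force: 0.0
```

```bash
python3 look.py w4
```

```text
green 0 
red 0
```

View pics/w4.png

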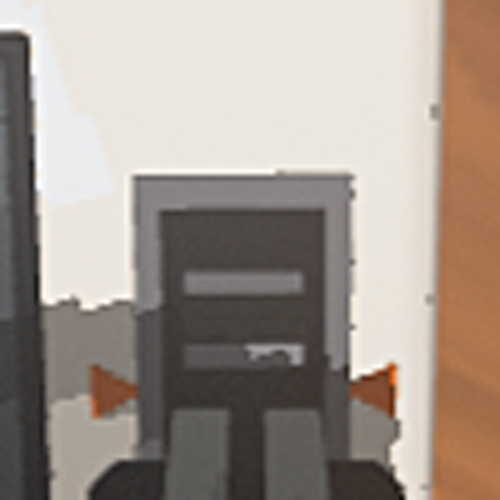

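Only grey ribs are visible, and they have shifted, so the wheel is turning. Green is still out of view. I'll stroke again.

>>> send_rows --pt "0 0 -0.03 0" --pt "0 0 -0.004 0" --pt "0 0 0 0" --pt "0 0 0 0" --pt "0 0 -0.003 0" --pt "0 0 0 0" --pt "0 0 -0.0011 0" --pt "0 0 0 0" --pt "0 0 0 0"

```text
time_s: 17.9
ee_pos: [515.9, 149.0, 102.8]
ee_rot: [0.432, 3.111, 0.001]
contact_force: [-0.6, -0.0, 4.2]
gripper_width: 0.2
grip_force: 2.3
```

>>> send_rows --pt "0.0019 -0.0005 0 0" --pt "0.0019 -0.0006 0 0" --pt "0.0019 -0.0005 0 0" --pt "0.0019 -0.0005 0 0" --pt "0.0019 -0.0006 0 0" --pt "0.0019 -0.0005 0 0" --pt "0.0019 -0.0005 0 0" --pt "0.0019 -0.0005 0 0" --pt "0 0 0 0"

```text
time_s: 19.02
ee_pos: [530.5, 145.0, 102.5]
ee_rot: [-0.431, -3.111, -0.0]
contact_force: [-1.8, 1.6, 5.9]
gripper_width: -0.1
grip_force: 2.7
```

>>> send_rows --pt "0 0 0.006 0" --pt "0 0 0.002 0" --pt "-0.0076 0.0021 0 0" --pt "-0.0076 0.0021 0.03 0" --pt "0 0 0 0"

```text
time_s: 19.65
ee_pos: [515.6, 149.6, 141.9]
ee_rot: [0.431, 3.11, 0.003]
contact_force: [-0.0, -0.0, -0.3]
gripper_width: 0.2
grip_force: 0.0
```

```bash
python3 look.py w5
```

```text
green 225 (np.float64(319.3022222222222), np.float64(264.50666666666666), np.int64(260), np.int64(272))
angle -0.4930815767498999
red 129 (np.float64(318.15503875968994), np.float64(256.49612403100775), np.int64(254), np.int64(259))
```

View pics/w5.png

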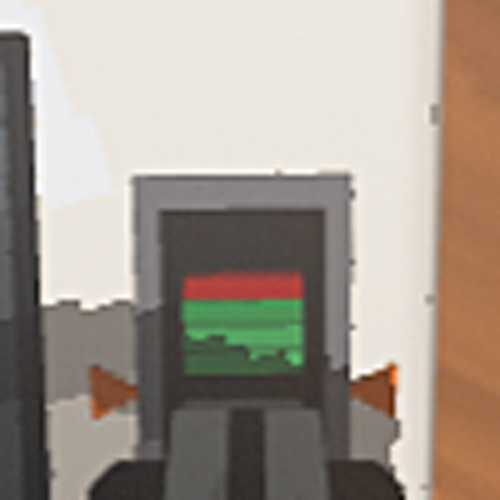

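The crop shows green at rows 260–275, short of the arrow line at about row 278, with red behind it. I'll convert the edges to wheel angles.

```bash
python3 - <<'E'
from wr import *
p=np.array([515.6,149.6,141.9]);rv=[.431,3.11,.003]
c0=w2w(p,rv,(318.5,278),98)
print(c0)
for cc in (c0[:2],[523.2,147.3]):
  for top in (103.5,104.5):
    r=[]
    for v in (254.5,259.7,275):
      z=103.
      for _ in range(20):
        c=w2w(p,rv,(318.5,v),z);s=(c[:2]-cc)@[.962,-.273];th=np.arcsin(np.clip(s/22,-1,1));z=top-22+22*np.cos(th)
      r.append(th)
    print(top,np.round(r,3),(r[1]+r[2])/2,r[2]-r[1])
E
```

```text
[522.70545826 147.75461121  98.        ]
103.5 [-0.745 -0.596 -0.184] -0.3904357451556492 0.41192353347583477
104.5 [-0.761 -0.612 -0.202] -0.4069949188045695 0.4101941473971902
103.5 [-0.774 -0.623 -0.21 ] -0.4166322581074192 0.412879321245637
104.5 [-0.79  -0.639 -0.228] -0.43321095404628834 0.4113511732335252
```

>>> send_rows --pt "0 0 -0.03 0" --pt "0 0 -0.004 0" --pt "0 0 0 0" --pt "0 0 0 0" --pt "0 0 -0.003 0" --pt "0 0 0 0" --pt "0 0 -0.0011 0" --pt "0 0 0 0" --pt "0 0 0 0"

```text
time_s: 20.82
ee_pos: [515.9, 149.1, 102.7]
ee_rot: [0.432, 3.111, 0.001]
contact_force: [0.1, 0.5, 5.0]
gripper_width: 0.0
grip_force: 2.5
```

>>> send_rows --pt "0.0018 -0.0005 0 0" --pt "0.0018 -0.0005 0 0" --pt "0.0018 -0.0005 0 0" --pt "0.0018 -0.0005 0 0" --pt "0.0018 -0.0005 0 0" --pt "0 0 0 0" --pt "0 0 0 0"

```text
time_s: 21.7
ee_pos: [524.1, 146.8, 102.4]
ee_rot: [-0.431, -3.111, -0.001]
contact_force: [-0.5, 1.5, 5.2]
gripper_width: 0.6
grip_force: 3.0
```

>>> send_rows --pt "0 0 0.006 0" --pt "0 0 0.002 0" --pt "-0.0045 0.0012 0 0" --pt "-0.0045 0.0013 0.03 0" --pt "0 0 0 0"

```text
time_s: 22.32
ee_pos: [516.0, 149.4, 141.8]
ee_rot: [0.431, 3.11, 0.003]
contact_force: [0.6, 0.2, -0.3]
gripper_width: 0.1
grip_force: 0.0
```

```bash
python3 look.py w6
```

```text
green 12 (np.float64(316.75), np.float64(274.0), np.int64(274), np.int64(274))
angle -0.22203517311274856
red 473 (np.float64(318.3446088794926), np.float64(263.3255813953488), np.int64(254), np.int64(273))
```

View pics/w6.png

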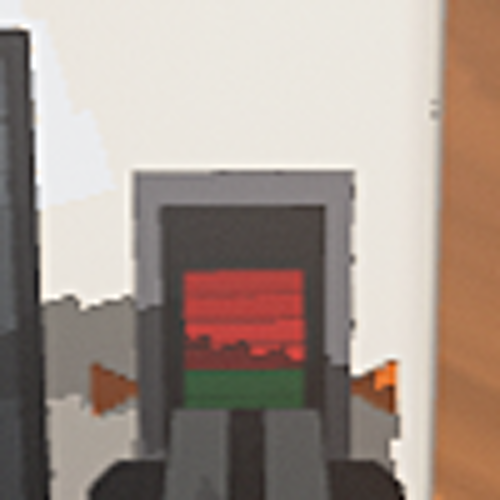

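The trailing green edge is at row 274, which puts the mark centre near -0.03 rad. I'll move over to the button and check the wheel unobstructed on the way.

>>> send_rows --pt "0.0037 -0.0205 0 0" --pt "0.0037 -0.0205 0 0" --pt "0.0037 -0.0205 0 0" --pt "0.0036 -0.0205 0 0" --pt "0 0 0 0" --pt "0 0 0 0"

```text
time_s: 23.12
ee_pos: [529.7, 67.7, 139.7]
ee_rot: [-0.431, -3.111, -0.0]
contact_force: [1.0, -0.4, 0.2]
gripper_width: -0.1
grip_force: 0.0
```

```bash
python3 - <<'E'
from rig import *
from wr import *
import cv2
o=get_obs();print(o["ee_pos"],o["ee_rot"])
w=camera("wrist")["pixels"][:,:,::-1]
s=camera("scene")["pixels"][245:345,240:350,::-1];
cv2.imwrite("pics/w7.png",np.hstack([cv2.resize(w[220:340,300:460],(480,360),interpolation=cv2.INTER_CUBIC),cv2.resize(s,(320,360),interpolation=cv2.INTER_CUBIC)]))
E
```

```text
[529.68792734  67.70924435 139.70814185] [-4.31011197e-01 -3.11080117e+00 -1.60910922e-04]
```

View pics/w7.png

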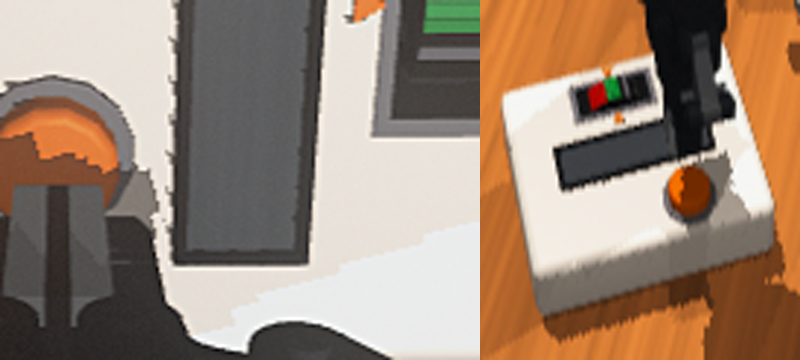

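The scene crop shows green at (614,90), between the arrows at (606,72) and (619,118). The wrist crop shows the fingers lined up with the button. I'll check the numbers.

```bash
python3 - <<'E'
from wr import *
p=np.array([529.69,67.71,139.71]);rv=[-.431,-3.1108,0]
a=w2w(p,rv,(422.5,222),98);print("arrow",a,(a[:2]-[523,147.3])@[.962,-.273])
z=103.
for _ in range(20):
  c=w2w(p,rv,(450,231),z);s=(c[:2]-[522.9,147.3])@[.962,-.273];th=np.arcsin(np.clip(s/22,-1,1));z=81.9+22*np.cos(th)
print("fwd edge",th,c,"centre",th-.19)
print("button",w2w(p,rv,(300+57/3,220+160/3),110))
from fit import proj,world
W=np.array([[-5+22*np.sin(t),36,25.9+22*np.cos(t)] for t in(-.5,-.19,0,.19,.3)]+[[-5,47,42],[-5,25,42]])
q=proj("scene",world([517.9,110.8,-.2768],W));print(np.c_[(q[:,0]-240)*320/110+480,(q[:,1]-245)*3.6])
E
```

```text
arrow [518.91093349 132.56520333  98.        ] 0.0889175118097926
fwd edge 0.18614145675666707 [526.47711013 144.99111833 103.51996415] centre -0.003858543243332929
button [528.39010787  68.45007108 110.        ]
[[595.03742113  96.53341077]
 [604.68837276  91.08022268]
 [611.06219812  88.92338798]
 [617.49360077  87.77193156]
 [621.14750821  87.58227327]
 [607.84900229  80.70549691]
 [615.35244087 112.27879538]]
```

>>> send_rows --pt "0 0 -0.02 0" --pt "0 0 -0.008 0" --pt "0 0 0 0" --pt "0 0 -0.002 0" --pt "0 0 -0.002 0" --pt "0 0 0 0" --pt "0 0 0 0"

```text
time_s: 24.1
ee_pos: [530.5, 67.0, 108.6]
ee_rot: [0.432, 3.111, 0.001]
contact_force: [1.0, 0.4, 0.8]
gripper_width: -0.4
grip_force: 0.5
```

>>> send_rows --pt "0 0 -0.001 0" --pt "0 0 -0.001 0" --pt "0 0 0 0" --pt "0 0 0 0"

```text
time_s: 24.6
ee_pos: [530.5, 67.0, 106.5]
ee_rot: [0.432, 3.111, 0.0]
contact_force: [1.2, 1.4, 1.7]
gripper_width: 0.1
grip_force: 1.3
```

Contact was at about 109 mm. I'll press to about 4.5–5 mm.

>>> send_rows --pt "0 0 -0.001 0" --pt "0 0 -0.001 0" --pt "0 0 -0.0005 0" --pt "0 0 0 0" --pt "0 0 0 0"

```text
time_s: 25.22
ee_pos: [530.5, 67.0, 104.0]
ee_rot: [0.432, 3.111, 0.0]
contact_force: [2.6, 2.2, 5.0]
gripper_width: 0.1
grip_force: 2.3
```

>>> send_rows --pt "0 0 0.004 0" --pt "0 0 0.006 0" --pt "0 0 0.02 0" --pt "0 0 0.04 0" --pt "0 0 0.04 0" --pt "0 0 0.03 0" --pt "0 0 0 0" --pt "0 0 0 0" --pt "0 0 0 0"

```text
time_s: 26.35
ee_pos: [529.2, 66.7, 242.5]
ee_rot: [-0.432, -3.109, 0.002]
contact_force: [-0.7, -0.3, 0.3]
gripper_width: 0.3
grip_force: 0.0
```

```bash
python3 - <<'E'
from rig import *
import cv2,numpy as np
w=camera("wrist")["pixels"][:,:,::-1];s=camera("scene")["pixels"][245:345,240:350,::-1]
cv2.imwrite("pics/w8.png",np.hstack([cv2.resize(w,(480,360)),cv2.resize(s,(320,360),interpolation=cv2.INTER_CUBIC)]))
E
```

```text
(no output)
```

View pics/w8.png

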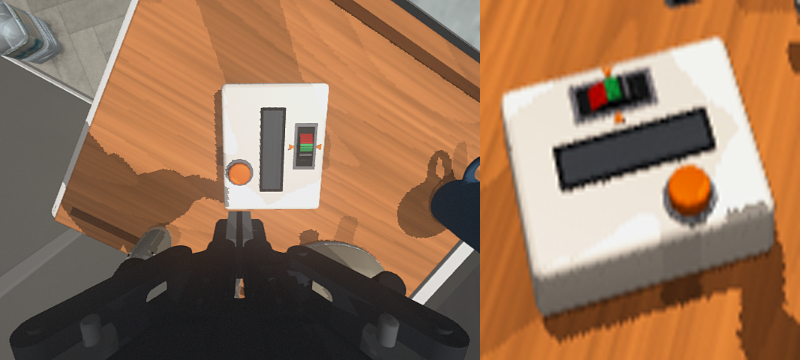

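The green mark is between the arrows (wrist view, about (306,147)), the button is up again, and the hand is clear of everything.

```bash
python3 -c "
from rig import *
print(finish_job())"
```

```text
the job is handed in; nothing more can be done
None
```

The timer is set and handed in: the green mark is on top (about 0 rad by camera), the start button was pressed to about 5 N and is up again, the highest force I read on the timer was about 7 N, and I saw no contact with the mug, salt jar or shaker; the hand-in gave no verdict.

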